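# Load the optics tray and hold the cover open

## Task

Slide the loaded optics tray along the table through the side slot of the small dark metal housing until it is fully home against the far wall, keeping the lens case and the brass knob in their pockets. Then lift the housing's hinged cover by its round grip and hold it open at 50 degrees (within about 5) for inspection. The cover falls shut by itself, so finish while still holding it steady there; leave the other things alone.

Things in the scene. Friction and masses are not known exactly. Their poses are not given: they have to be found in the camera images.
- housing: dark metal box without floor, fixed to the table, outside 128 mm (its x) by 120 mm (its y, from -58 to +62 mm), 66 mm high without the cover; walls 8 mm. Origin on the table at its middle. Its -x side is the front, its +x side carries the cover's hinge, its -y side is open as the tray slot, its +y wall (inner face at y = +54 mm) stops the tray. Short 30 mm high guides flare outward at the slot mouth to y = -77 mm; low screwed feet stand out 17 mm on the +x and -x sides.
- slot (a point): middle of the slot mouth in the housing's outer -y face (y = -58 mm), 29 mm up. The slot is 112 mm wide (along the housing's x) and 58 mm high from the table; it leads along the housing's +y. Axes as the housing's.
- hinge (a point): middle of the cover's hinge line on the housing, at x = +68 mm, y = 0, 66 mm up; the hinge line runs along the housing's y. A fixed upright black screen plate, 230 mm high, stands on the table more than 50 mm beyond the housing's +y wall: keep the arm clear of it.
- cover_grip (a point): centre of the black round grip of the cover: a rod of 16 mm diameter and 30 mm length along the housing's y, flat ends, on a 12 mm wide stem in front of the cover's front edge; 154 mm from the hinge line and, when closed, 69.5 mm above the table. It turns with the cover, axes as the cover's.
- cover (a joint): opening angle of the aluminium cover (130 x 124 x 5 mm, about 0.25 kg) in rad: 0 closed and level, grows as the front rises, stop at 1.3; 50 degrees is 0.873. It falls shut when let go from any angle. When open by angle a, the grip lies about 154 mm * cos(a) from the hinge line towards the front and 154 mm * sin(a) higher.
- tray_centre (a point): middle of the tray's pan, 8 mm above its underside. Aluminium pan 104 mm (its x) by 100 mm (its y), rim 15 mm high, 0.25 kg, standing on the table. Its +y edge enters the slot first. Fully home it touches the stop wall, and this point then lies at y = +4 mm, x within 4 mm of 0 in the housing's axes.
- tray_grip (a point): grip point on the tray's black upright plate, 50 mm above the tray's underside: plate 12 mm thick (tray's x), 28 mm long (tray's y), top at 69 mm, standing 90 mm from the pan's middle on a tongue at the tray's -y end. Axes as the tray's. It stays outside the housing.
- lens_case: flat round white case, 57 mm diameter, 20 mm high, lies loose in the tray's large pocket (at x = -18 mm, y = 0 in the tray); origin under its middle.
- collet_knob: small stepped brass-coloured knob, 28 mm diameter, 26 mm high, stands upright and loose in the tray's small pocket (at x = +32 mm, y = 0 in the tray); origin under its middle.
- dropper_bottle: bystander: small amber dropper bottle standing on the table, 30 mm diameter, 88 mm high, origin under its middle.
- marker: bystander: marker pen lying on the table, 117 mm long, 17 mm high.
Mind the look-alikes: they are no part of the job. What is shaped like the part that bears tray_centre but pink is not meant.

How it is judged:
By the outcome, as a careful person would: the job done as asked, in the order asked, and still so for the second after the job is handed in, while the arm keeps its last pose, push and grip.
It also fails if it takes over 54 s, if anything falls off the work surface, if the arm or the gripper's body presses on something with over 40 N, if the wrist force passes 120 N, or if a joint passes its speed limit or range.

## Robot

A 6-joint arm with a two-finger parallel gripper is mounted at the origin on a cart in front of the work surface, level with it; the furniture and walls round the work are solid. World frame = base frame: x ahead of the robot, y to its left, z up, the work surface at z = 0. Lengths are in m, angles in rad, forces in N, time in s.
With the tool pointing down it reaches from about 0.3 to 0.75 m from the base axis. Payload 8.5 kg.
Tool frame: the origin (TCP) lies on the centre line of the jaws, within the pads' length; the fingertips stand 11 mm ahead of it and the grasp point (between the pads) lies 8 mm behind it (bot.tip_reach is the distance from the TCP to the fingertips, in m); z points along the fingers, y is the direction in which the jaws open and shut (so a half turn about z gives the same grasp; the last joint's range is limited). The gripper opens to 88 mm and grips with 3 to 60 N. Pads are 18 mm wide; open, the fingers measure 123 mm over their backs; the gripper's body (75 mm by 187 mm) begins 45 mm behind the grasp point.
Start: joints at [1.004, 0.381, 1.297, -0, 1.464, -0.215], TCP at [0.19, 0.516, 0.25] pointing down, gripper open.
Joint ranges: [-3.11, 3.11], [-0.89, 2.33], [0.22, 2.48], [-1.42, 4.56], [0.17, 2.85], [-2.88, 2.88]. Speed limits (rad/s): [2.39, 2.39, 3.14, 3.14, 3.14, 3.14].

## Interface

Orientations are given as [roll, pitch, yaw] about the fixed x, y, z axes, in that order (R = Rz(yaw) Ry(pitch) Rx(roll)).
In Python, from workcell import bot gives the robot as it stands.
- The arm moves only by the tool servo_tool, never from a script. Its argument "moves" is a list of rows, each a list of 6 numbers: the shift along the world's x, y, z in m, then the turn, a rotation vector about the world's x, y, z in units of 5 degrees (1.0 is 5 degrees). A call has 1 to 12 rows; each row is the pose to reach, as a shift and turn from the pose commanded when the call began; what a row does not reach only later rows make up. A row lasts 1/10 s, in which the tool goes at most 50 mm and 8.59 degrees, less where a joint would pass 70% of its speed; a pose out of reach is approached as far as the arm can. A call with a gripper value outside its range is refused whole. "grip" is the opening, from 0 (shut) to 1 (fully open), set as the call begins (left out, the last holds). The fingers move at their own pace and stop on an object; "grip_force" is the grip in N (left out, the last holds). Time passes only in rows, so rows that repeat a pose let the fingers close. It gives the time, the measured TCP pose, the force and the opening at its end, in the units of the state.
- bot.observe(): the state, without advancing time (a new reading comes with each control period).
- bot.read_camera(name): name is "scene" or "top"; returns a dict with "frame" (480x640x3 uint8, red, green, blue), "fx", "fy", "cx", "cy" (pixels), "dist" ([k1, k2, p1, p2, k3] as OpenCV has them; the pictures are not rectified), "R" (3x3) and "t" (3): a world point X has camera coordinates R X + t. Camera axes: x right, y down, z forward; pixel columns grow to the right and rows downward; lengths in m; the calibration is good to about 2 mm. A picture is of the moment at which its call begins. There is no depth.
- bot.close_job(): hands the job in, once; it reports no verdict.
Trained networks look in a picture, given as the dict that the camera call returned (one of the last four; its "shot" number tells which), for a name from the list of things; names that differ only in an ending like _2 or _b are one class to them, and where a whole thing is asked for, a point or a joint stands for the part that bears it (a point fixed in the world has none). Each returns a list of dicts, best first, with "p" (0 to 1); they miss things now and then, are a little off and sometimes report something else, mostly with a low value. They report only what shows in the picture. A call takes as long as a camera call. They do not tell look-alikes from the thing itself.
- bot.find_in(picture, target): "xyz" ([x, y, z] in m, in the coordinates of the camera as it stood for that picture, good to about 4 mm: the middle of the surface that is visible of it).
The state is a dict: "time_s": time; "joints": joint angles; "joint_velocities": joint speeds; "joint_efforts": joint torques, N m; "ee_pos": TCP position; "ee_rot": TCP orientation; "contact_force": force on the tool from outside, world axes, zero at the start; "torque": the same for the moment, N m; "finger_gap": finger opening in m.
Only numpy, scipy, OpenCV 4.12 (cv2) and the standard library are available. Lean on these libraries where they do the work, as an engineer would, in place of code of your own. Each camera call takes 0.05 s, during which the arm holds its last target. There are 200 camera calls.

## Working session

There is one attempt and no reset: what is moved stays moved. The work goes in short steps, Python scripts to look and compute and a tool call to move; the robot and the scene stay as the last step left them, time stands still between calls to the robot, and variables do not carry over. Pictures are saved under pics/ and viewed, about 8 in all and at most 12, crops included, and the job is handed in when it is done.

Besides the shell and the picture viewer there is one more tool, called after ">>>" as a command line: name --pt "numbers of a row" for each row, then --argument value for the rest. servo_tool: Moves the arm, as the interface text tells. Its arguments: {"type":"object","properties":{"moves":{"type":"array"},"grip":{"type":"number"},"grip_force":{"type":"number"}},"required":["moves"]}

```bash
mkdir -p pics; cat > h.py <<'E'
import numpy as np, cv2
from workcell import bot
def w(p,x): return np.array(p["R"]).T@(np.array(x)-np.array(p["t"]))
def proj(p,X):
    K=np.array([[p["fx"],0,p["cx"]],[0,p["fy"],p["cy"]],[0,0,1]]);
    return cv2.projectPoints(np.atleast_2d(np.array(X,float)),cv2.Rodrigues(np.array(p["R"]))[0],np.array(p["t"],float),K,np.array(p["dist"],float))[0][:,0]
def ray(p,uv,z):
    K=np.array([[p["fx"],0,p["cx"]],[0,p["fy"],p["cy"]],[0,0,1]])
    n=cv2.undistortPoints(np.array([[uv]],float),K,np.array(p["dist"],float))[0,0]
    R=np.array(p["R"]);d=R.T@np.array([*n,1]);c=-R.T@np.array(p["t"])
    return c+d*(z-c[2])/d[2]
def save(p,n,crop=None,s=1):
    f=p["frame"][:,:,::-1]
    if crop: f=f[crop[1]:crop[3],crop[0]:crop[2]]
    cv2.imwrite("pics/"+n,cv2.resize(f,None,fx=s,fy=s,interpolation=cv2.INTER_CUBIC))
E
python3 - <<'E'
from h import *
np.set_printoptions(precision=4,suppress=True)
for c in("scene","top"):
    p=bot.read_camera(c);save(p,c+"0.png")
    print(c,"cam",-np.array(p["R"]).T@p["t"],"look",np.array(p["R"])[2],p["fx"])
    for t in("housing","cover_grip","cover","tray_centre","tray_grip","lens_case","collet_knob","dropper_bottle","marker"):
        for r in bot.find_in(p,t)[:3]:
            X=w(p,r["xyz"]);print(t,round(r["p"],2),X,proj(p,X)[0].round())
print(bot.observe())
E
```

```text
scene cam [-0.0289 -0.6643  0.5512] look [ 0.6381  0.5864 -0.499 ] 462.5648733594118
housing 0.97 [ 0.5414 -0.1512  0.0743] [323. 254.]
cover_grip 0.79 [ 0.5445 -0.1426  0.0725] [321. 253.]
cover 0.81 [ 0.5438 -0.1433  0.0727] [321. 253.]
tray_centre 0.59 [ 0.4374 -0.3044  0.0032] [350. 346.]
tray_grip 0.87 [ 0.4382 -0.3012  0.0065] [348. 344.]
tray_grip 0.52 [ 0.5454 -0.1417  0.0738] [321. 252.]
tray_grip 0.21 [ 0.4984 -0.2963  0.0226] [368. 318.]
lens_case 0.62 [ 0.5474 -0.1429  0.0734] [322. 252.]
lens_case 0.6 [ 0.495  -0.2935  0.0202] [366. 319.]
lens_case 0.58 [ 0.4564 -0.2647  0.0281] [339. 319.]
collet_knob 0.44 [ 0.4991 -0.2959  0.0201] [368. 319.]
dropper_bottle 0.59 [ 0.6952 -0.3636  0.0401] [459. 277.]
marker 0.68 [ 0.4966 -0.2943  0.0159] [366. 321.]
marker 0.55 [ 0.7208 -0.1981  0.0121] [393. 254.]
top cam [ 0.4123 -0.1098  0.9448] look [ 0.1967 -0.0105 -0.9804] 494.24588348326387
housing 0.94 [ 0.5553 -0.1379  0.0773] [337. 254.]
cover_grip 0.84 [ 0.5587 -0.141   0.0714] [338. 252.]
cover 0.74 [ 0.5587 -0.1381  0.0763] [337. 252.]
tray_centre 0.79 [0.6853 0.1701 0.0049
[... 216 characters left out ...]
. 252.]
lens_case 0.87 [ 0.4695 -0.2572  0.0253] [400. 304.]
collet_knob 0.63 [ 0.5008 -0.2868  0.0159] [415. 287.]
dropper_bottle 0.53 [ 0.6952 -0.3507  0.0448] [447. 184.]
marker 0.96 [ 0.7218 -0.1927  0.0142] [363. 176.]
{'time_s': 1.0, 'joints': array([ 1.0037,  0.3806,  1.2974,  0.    ,  1.4636, -0.2153]), 'joint_velocities': array([ 0.0013,  0.0002, -0.0003, -0.0011, -0.0005,  0.0003]), 'joint_efforts': array([  0.0003, -43.781 , -22.473 ,   0.0713,   0.0314,  -0.    ]), 'ee_pos': array([0.1895, 0.5163, 0.2497]), 'ee_rot': array([ 3.1416, -0.    ,  2.7898]), 'contact_force': array([ 0.7396, -0.4786, -0.5184]), 'torque': array([0.0144, 0.0001, 0.0161]), 'finger_gap': 0.0884551916699463}
```

View pics/scene0.png

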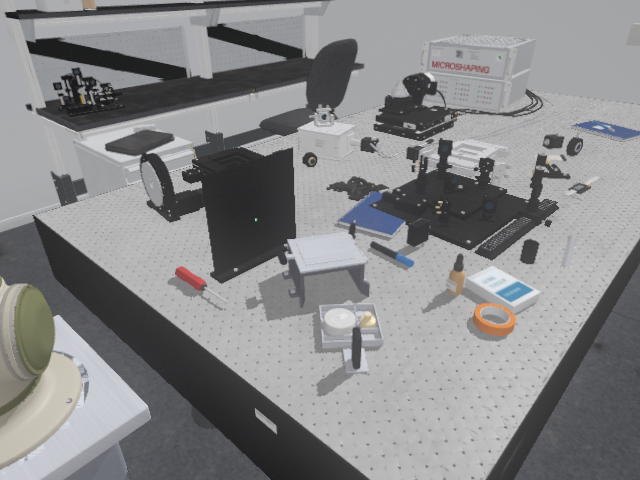

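```bash
python3 - <<'E'
from h import *
p=bot.read_camera("top");save(p,"topc.png",(270,150,510,370),3.3)
E
```

```text
(no output)
```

View pics/topc.png

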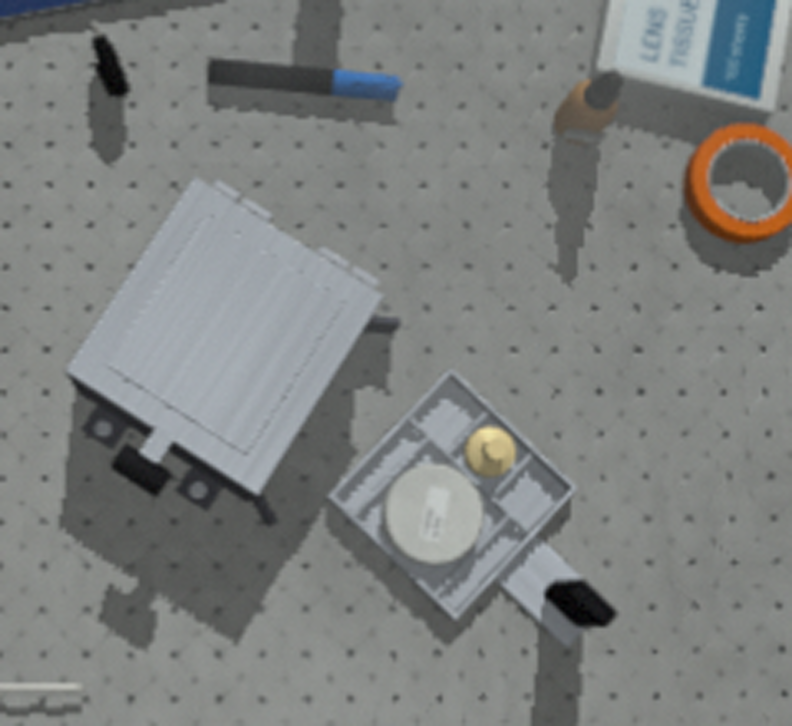

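The scene shows the aluminium tray carrying the white case and the brass knob at about (350,325), with its black plate at (357,350). The housing with its closed cover is at (325,260), and the screen plate is behind it at (250,210). In the top crop, the tray rim corners, cover corners and black grip (140,470) are all clear.

Candidates for the tray:
- Top (415,302): aluminium, holding the case and knob. This is the one I choose.
- Top (180,195): a network hit that may be the pink look-alike. I'll check it below.

```bash
cat > fit.py <<'E'
from h import *
from scipy.optimize import least_squares
np.set_printoptions(precision=4,suppress=True)
def T(q,P):
    P=np.atleast_2d(np.array(P,float));c,s=np.cos(q[2]),np.sin(q[2])
    return np.c_[q[0]+c*P[:,0]-s*P[:,1],q[1]+s*P[:,0]+c*P[:,1],P[:,2]]
def fit(p,M,uv,q0):
    r=least_squares(lambda q:(proj(p,T(q,M))-uv).ravel(),q0);return r.x,r.fun
def draw(f,p,q,P,col):
    for u in proj(p,T(q,P)): cv2.circle(f,tuple(int(round(a*4)) for a in u),8,col,-1,shift=2)if 0 else cv2.drawMarker(f,tuple(int(round(a)) for a in u),col,cv2.MARKER_CROSS,5,1)
TR=[[-.052,.05,.015],[.052,.05,.015],[.052,-.05,.015],[-.052,-.05,.015]]
PL=[[-.006,-.076,.069],[.006,-.076,.069],[.006,-.104,.069],[-.006,-.104,.069]]
CV=[[.068,.062,.071],[.068,-.062,.071],[-.062,-.062,.071],[-.062,.062,.071]]
GR=[[-.086,.015,.0695],[-.086,-.015,.0695]]
E
python3 - <<'E'
from fit import *
p=bot.read_camera("top");s=bot.read_camera("scene")
k=lambda a:np.array(a)/3.3+[270,150]-.35
t,e=fit(p,TR,k([[330,495],[450,372],[575,488],[455,618]]),[.47,-.28,.7]);print("tray",t,e.round(1))
h,e=fit(p,CV,k([[197,180],[382,295],[258,495],[70,372]]),[.55,-.14,-.5]);print("hous",h,e.round(1))
print("tray in housing", np.r_[np.array([[np.cos(h[2]),np.sin(h[2])],[-np.sin(h[2]),np.cos(h[2])]])@(t[:2]-h[:2]),np.degrees(t[2]-h[2])])
print("plate",T(t,[0,-.09,.05]),"grip",T(h,[-.086,0,.0695]))
np.save("q.npy",[t,h])
o=[]
for c,b in((p,(310,170,470,360)),(s,(260,220,420,390))):
    f=c["frame"][:,:,::-1].copy()
    draw(f,c,t,TR,(0,0,255));draw(f,c,t,PL,(0,255,0));draw(f,c,h,CV,(0,0,255));draw(f,c,h,GR,(0,255,0))
    o.append(cv2.resize(f[b[1]:b[3],b[0]:b[2]],(400,400 if c is s else 475),interpolation=cv2.INTER_CUBIC))
o[1]=cv2.copyMakeBorder(o[1],0,75,0,0,cv2.BORDER_CONSTANT)
q=cv2.resize(p["frame"][100:300,100:330,::-1],(400,125*0+348))
cv2.imwrite("pics/ov.png",np.hstack(o))
cv2.imwrite("pics/topfull.png",p["frame"][:,:,::-1])
E
```

```text
tray [ 0.4793 -0.2714 -0.7796] [-1.   0.3  0.1 -1.5  0.9  0.1  0.   0.9]
hous [ 0.559  -0.1396 -0.5729] [-0.5 -1.   1.3  0.2  0.5  0.5 -1.3  0.1]
tray in housing [  0.0044  -0.1539 -11.8434]
plate [[ 0.416  -0.3354  0.05  ]] grip [[ 0.4867 -0.093   0.0695]]
```

View pics/ov.png

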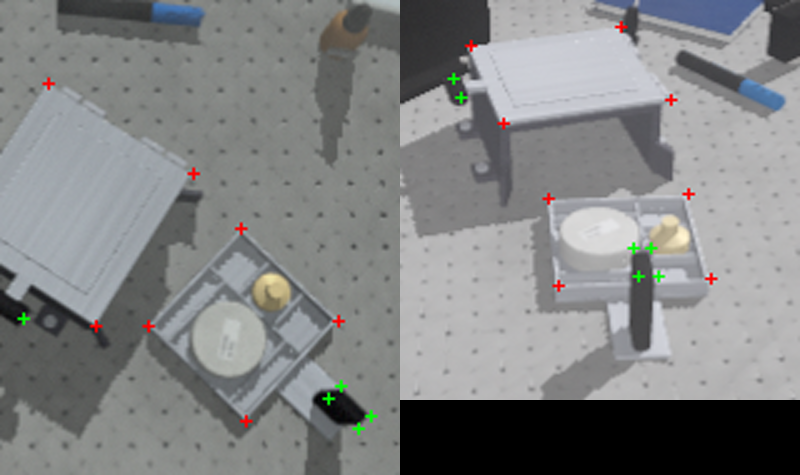

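View pics/topfull.png

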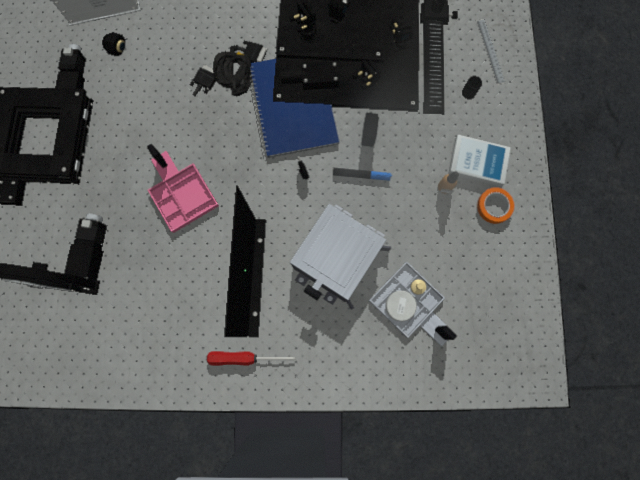

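The pink look-alike is empty, at top (183,197) beyond the screen. The target tray is the aluminium one at (406,302). The overlay is within about 1–2 px, so I'll refine it with both cameras.

```bash
python3 - <<'E'
from fit import *
p=bot.read_camera("top");s=bot.read_camera("scene")
cv2.imwrite("pics/z1.png",np.hstack([cv2.resize(c["frame"][b[1]:b[1]+90,b[0]:b[0]+100,::-1],(400*1,360*1),interpolation=cv2.INTER_CUBIC) for c,b in((p,(366,258)),(s,(305,290)))]))
t,h=np.load("q.npy")
z=np.vstack([np.hstack([cv2.resize(c["frame"][b[1]:b[1]+90,b[0]:b[0]+100,::-1],(400,360),interpolation=cv2.INTER_CUBIC) for c,b in row]) for row in(((p,(366,258)),(s,(305,290))),((p,(286,200)),(s,(270,225))))])
cv2.imwrite("pics/z.png",cv2.resize(z,(800,720))[:,:]);
z=cv2.imread("pics/z.png")
cv2.imwrite("pics/za.png",z[:360]);cv2.imwrite("pics/zb.png",z[360:])
E
```

```text
(no output)
```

View pics/za.png

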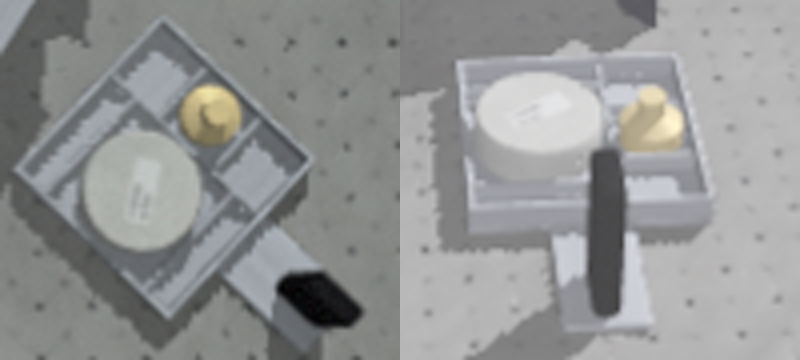

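View pics/zb.png

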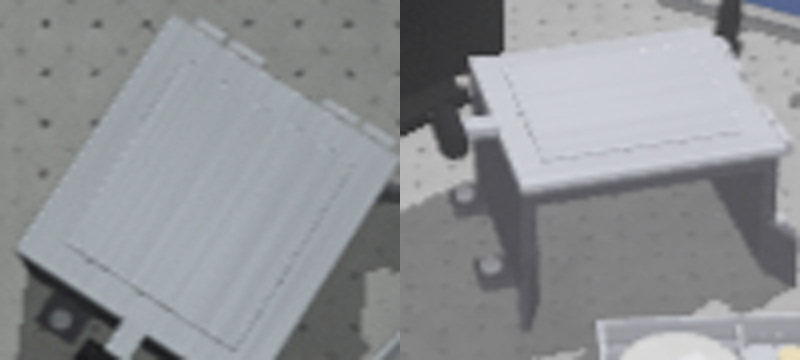

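```bash
python3 - <<'E'
from fit import *
p=bot.read_camera("top");s=bot.read_camera("scene")
g=lambda a,o:np.array(a)/4+np.array(o)-.4
tt=g([[14,170],[164,18],[313,158],[166,318]],(366,258));ts=g([[58,60],[277,54],[313,193],[66,203]],(305,290))
ht=g([[170,16],[398,152],[249,400],[20,248]],(286,200));hs=g([[312,30],[385,148],[123,185],[70,58]],(270,225))
Q=[]
for n,M,a,b,q0 in(("tray",TR,tt,ts,[.47,-.28,-.78]),("hous",CV,ht,hs,[.56,-.14,-.57])):
    print(n,"top",fit(p,M,a,q0)[0],"scene",fit(s,M,b,q0)[0])
    f=lambda q:np.r_[(proj(p,T(q,M))-a).ravel(),(proj(s,T(q,M))-b).ravel()]
    r=least_squares(f,q0);Q.append(r.x);print(r.x,r.fun.round(1))
t,h=Q;np.save("q.npy",Q)
print("tray in housing", np.r_[np.array([[np.cos(h[2]),np.sin(h[2])],[-np.sin(h[2]),np.cos(h[2])]])@(t[:2]-h[:2]),np.degrees(t[2]-h[2])])
print("plate",T(t,[0,-.09,.05]),"grip",T(h,[-.086,0,.0695]))
for c in(p,s):print((proj(c,T(t,PL))-((366,258) if c is p else (305,290)))*4)
E
```

```text
tray top [ 0.4793 -0.2711 -0.7805] scene [ 0.4779 -0.2702 -0.7884]
[ 0.4786 -0.2705 -0.7842] [-0.9  0.1 -0.7 -0.9  0.6  1.1 -0.2  1.1 -0.1 -0.8  0.5 -1.2  0.6  0.7
  0.7  0.5]
hous top [ 0.5603 -0.1388 -0.5637] scene [ 0.5582 -0.1381 -0.5874]
[ 0.5595 -0.1383 -0.572 ] [-0.  -0.6  0.8  1.3 -0.2  0.3 -1.8  0.6 -0.4 -1.1  1.3 -0.4  0.7  0.4
  0.5 -0. ]
tray in housing [  0.0036  -0.155  -12.1605]
plate [[ 0.4151 -0.3343  0.05  ]] grip [[ 0.4872 -0.0917  0.0695]]
[[298.8606 287.4782]
 [317.1089 267.7584]
 [363.6987 312.8767]
 [345.4976 332.7446]]
[[186.8591 140.464 ]
 [217.2132 139.3788]
 [226.3114 187.9668]
 [194.9079 189.1158]]
```

```bash
python3 - <<'E'
from fit import *
p=bot.read_camera("top");t,h=np.load("q.npy")
R=np.array([[np.cos(h[2]),np.sin(h[2])],[-np.sin(h[2]),np.cos(h[2])]])
for uv,z in(((264,220),0),((258,336),0),((226,336),0),((237,187),.23),((226,336),.23),((256,220),.23)):
    X=ray(p,uv,z);print(uv,z,X,"hous",R@(X[:2]-h[:2]))
E
```

```text
(264, 220) 0 [0.6351 0.0018 0.    ] hous [-0.0123  0.1587]
(258, 336) 0 [0.4113 0.0085 0.    ] hous [-0.2041  0.0432]
(226, 336) 0 [0.4112 0.0688 0.    ] hous [-0.2369  0.0939]
(237, 187) 0.23 [0.632  0.0166 0.23  ] hous [-0.0229  0.1695]
(226, 336) 0.23 [0.4115 0.0254 0.23  ] hous [-0.2131  0.0575]
(256, 220) 0.23 [ 0.5809 -0.0134  0.23  ] hous [-0.0496  0.1165]
```

>>> servo_tool --pt "0.2 -0.42 0.13 0 0 -11.5" --pt "0.2 -0.42 0.13 0 0 -11.5" --pt "0.2 -0.42 0.13 0 0 -11.5" --pt "0.2 -0.42 0.13 0 0 -11.5" --pt "0.2 -0.42 0.13 0 0 -11.5" --pt "0.2 -0.42 0.13 0 0 -11.5" --pt "0.2 -0.42 0.13 0 0 -11.5" --pt "0.2 -0.42 0.13 0 0 -11.5" --pt "0.2 -0.42 0.13 0 0 -11.5" --pt "0.2 -0.42 0.13 0 0 -11.5" --pt "0.2 -0.42 0.13 0 0 -11.5" --pt "0.2 -0.42 0.13 0 0 -11.5" --grip 1.0

```text
time_s: 2.6
ee_pos: [0.3895, 0.0961, 0.3796]
ee_rot: [-3.141, -0.0, 1.785]
contact_force: [-1.2, -0.8, -0.1]
finger_gap: 0.0877
```

>>> servo_tool --pt "0.026 -0.25 0 0 0 -6.5" --pt "0.026 -0.25 0 0 0 -6.5" --pt "0.026 -0.25 0 0 0 -6.5" --pt "0.026 -0.25 0 0 0 -6.5" --pt "0.026 -0.25 0 0 0 -6.5" --pt "0.026 -0.43 -0.24 0 0 -11.44" --pt "0.026 -0.43 -0.24 0 0 -11.44" --pt "0.026 -0.43 -0.24 0 0 -11.44" --pt "0.026 -0.43 -0.24 0 0 -11.44" --pt "0.026 -0.43 -0.24 0 0 -11.44" --pt "0.026 -0.43 -0.24 0 0 -11.44" --pt "0.026 -0.43 -0.24 0 0 -11.44"

```text
time_s: 3.8
ee_pos: [0.4146, -0.3334, 0.1348]
ee_rot: [-3.133, -0.001, 0.787]
contact_force: [0.0, 1.2, 2.0]
finger_gap: 0.0881
```

```bash
python3 - <<'E'
from fit import *
s=bot.read_camera("scene");t,h=np.load("q.npy")
o=bot.observe();print(o["ee_pos"],o["ee_rot"],o["joints"])
f=s["frame"][:,:,::-1].copy();draw(f,s,[0,0,0],[o["ee_pos"]],(0,0,255))
cv2.imwrite("pics/hov.png",cv2.resize(f[220:420,240:480],None,fx=3,fy=3))
E
```

```text
[ 0.4154 -0.3327  0.1375] [-3.1362 -0.0008  0.7878] [-0.8981  0.4624  1.5181  0.0002  1.1665 -0.1151]
```

View pics/hov.png

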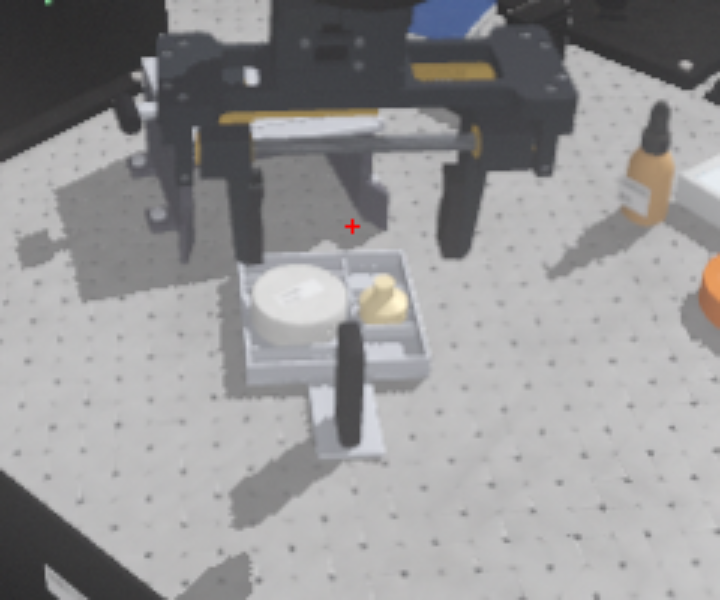

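The open jaws straddle the plate: the finger midpoint at (355,225) sits above plate x≈348 in the crop. I'll descend and close gently.

>>> servo_tool --pt "0 0 -0.03 0 0 0" --pt "0 0 -0.06 0 0 0" --pt "0 0 -0.08 0 0 0" --pt "0 0 -0.095 0 0 0" --pt "0 0 -0.095 0 0 0" --pt "0 0 -0.095 0 0 0"

```text
time_s: 4.45
ee_pos: [0.4165, -0.333, 0.0464]
ee_rot: [3.14, 0.0, 0.789]
contact_force: [1.4, -0.3, 0.4]
finger_gap: 0.0883
```

>>> servo_tool --pt "0 0 0 0 0 0" --pt "0 0 0 0 0 0" --pt "0 0 0 0 0 0" --pt "0 0 0 0 0 0" --pt "0 0 0 0 0 0" --pt "0 0 0 0 0 0" --pt "0 0 0 0 0 0" --pt "0 0 0 0 0 0" --pt "0 0 0 0 0 0" --pt "0 0 0 0 0 0" --grip 0.05 --grip_force 12

```text
time_s: 5.45
ee_pos: [0.4156, -0.3338, 0.0447]
ee_rot: [3.141, 0.0, 0.788]
contact_force: [0.7, -0.6, -2.4]
finger_gap: 0.0118
```

```bash
python3 - <<'E'
from fit import *
p=bot.read_camera("top");s=bot.read_camera("scene");o=bot.observe();print(o["ee_pos"],o["ee_rot"],o["contact_force"],o["finger_gap"])
for c in(p,s):
  for n in("tray_centre","lens_case","collet_knob"):
    for r in bot.find_in(c,n)[:2]:print(n,r["p"],w(c,r["xyz"]))
E
```

```text
[ 0.4156 -0.3338  0.0448] [ 3.1413 -0.      0.7877] [ 0.3461 -0.7515 -1.2744] 0.01196774864786096
tray_centre 0.88 [0.6839 0.1698 0.0046]
tray_centre 0.67 [ 0.4782 -0.2759  0.0049]
lens_case 0.6 [ 0.4659 -0.2573  0.0255]
collet_knob 0.45 [ 0.5001 -0.2873  0.0159]
tray_centre 0.87 [ 0.4194 -0.3273  0.0059]
lens_case 0.46 [ 0.4395 -0.2617  0.0231]
```

>>> servo_tool --pt "0.001 -0.001 0 0 0 0.25" --pt "0.003 -0.003 0 0 0 0.7" --pt "0.006 -0.005 0 0 0 1.25" --pt "0.009 -0.008 0 0 0 1.8" --pt "0.0105 -0.01 0 0 0 2.2" --pt "0.0113 -0.0105 0 0 0 2.42" --pt "0.0113 -0.0105 0 0 0 2.42" --pt "0.0113 -0.0105 0 0 0 2.42"

```text
time_s: 6.65
ee_pos: [0.4269, -0.3442, 0.0448]
ee_rot: [3.141, 0.0, 0.999]
contact_force: [0.7, -0.1, -0.8]
finger_gap: 0.0119
```

>>> servo_tool --pt "0.0015 0.0023 0 0 0 0" --pt "0.0045 0.007 0 0 0 0" --pt "0.009 0.014 0 0 0 0" --pt "0.0135 0.021 0 0 0 0" --pt "0.018 0.028 0 0 0 0" --pt "0.0205 0.0319 0 0 0 0" --pt "0.0217 0.0336 0 0 0 0" --pt "0.0217 0.0336 0 0 0 0" --pt "0.0217 0.0336 0 0 0 0"

```text
time_s: 7.55
ee_pos: [0.4486, -0.3103, 0.0447]
ee_rot: [-3.141, -0.001, 0.999]
contact_force: [1.6, 1.6, 0.2]
finger_gap: 0.012
```

```bash
python3 - <<'E'
from fit import *
p=bot.read_camera("top");s=bot.read_camera("scene");o=bot.observe();print(o["ee_pos"],o["ee_rot"],o["contact_force"],o["torque"],o["finger_gap"])
t,h=np.load("q.npy")
z=[cv2.resize(c["frame"][b[1]:b[1]+120,b[0]:b[0]+100,::-1],(400,480),interpolation=cv2.INTER_CUBIC) for c,b in((p,(340,220)),(s,(290,240)))]
cv2.imwrite("pics/ins1.png",np.hstack(z))
E
```

```text
[ 0.4485 -0.3105  0.0447] [-3.1414 -0.0005  0.9989] [1.257  1.4529 0.4586] [ 0.2197 -0.093   0.0467] 0.011828762711328353
```

View pics/ins1.png

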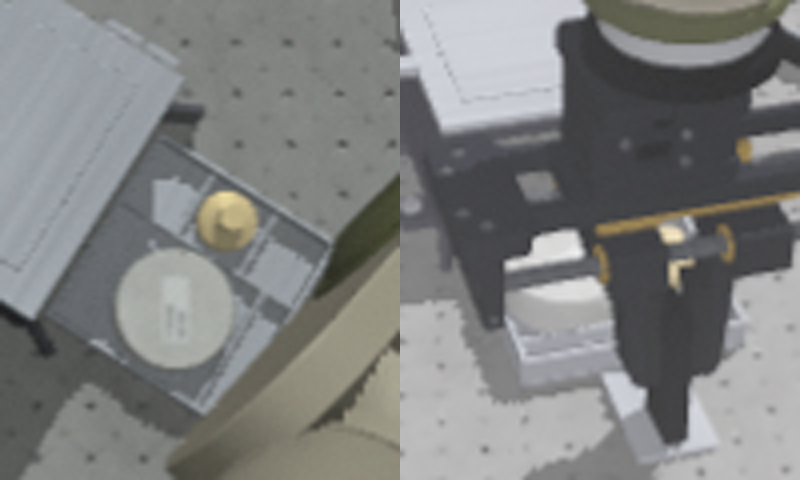

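The tray edges run parallel to the housing at about 32° in the crop. The leading edge is between the guides at (205,112) and (45,350), and both loads are in place. I'll keep pushing and watch the force.

>>> servo_tool --pt "0.002 0.002 0 0 0 0" --pt "0.0055 0.0075 0 0 0 0" --pt "0.01 0.0145 0 0 0 0" --pt "0.0145 0.0215 0 0 0 0" --pt "0.019 0.0285 0 0 0 0" --pt "0.0235 0.0355 0 0 0 0" --pt "0.028 0.042 0 0 0 0" --pt "0.0315 0.047 0 0 0 0" --pt "0.0333 0.0499 0 0 0 0" --pt "0.0333 0.0499 0 0 0 0" --pt "0.0333 0.0499 0 0 0 0"

```text
time_s: 8.75
ee_pos: [0.4819, -0.2604, 0.0447]
ee_rot: [-3.141, -0.001, 0.999]
contact_force: [0.8, 1.8, -0.9]
finger_gap: 0.0117
```

```bash
python3 - <<'E'
from fit import *
o=bot.observe();t,h=np.load("q.npy");R=np.array([[np.cos(h[2]),np.sin(h[2])],[-np.sin(h[2]),np.cos(h[2])]])
print(o["ee_pos"],o["ee_rot"],"F_h",R@o["contact_force"][:2],o["contact_force"][2],o["torque"],"plate_h",R@(o["ee_pos"][:2]-h[:2]))
E
```

```text
[ 0.4819 -0.2604  0.0447] [-3.1415 -0.0006  0.9989] F_h [-0.3477  1.9468] -0.8671353165092264 [ 0.1767 -0.0705 -0.003 ] plate_h [ 0.0009 -0.1447]
```

>>> servo_tool --pt "0.0015 0.0023 0 0 0 0" --pt "0.005 0.0075 0 0 0 0" --pt "0.0095 0.0147 0 0 0 0" --pt "0.014 0.022 0 0 0 0" --pt "0.0185 0.0288 0 0 0 0" --pt "0.023 0.0355 0 0 0 0" --pt "0.0265 0.041 0 0 0 0" --pt "0.0281 0.0437 0 0 0 0" --pt "0.0281 0.0437 0 0 0 0" --pt "0.0281 0.0437 0 0 0 0"

```text
time_s: 9.75
ee_pos: [0.51, -0.2167, 0.0447]
ee_rot: [-3.142, -0.001, 0.999]
contact_force: [1.5, 1.3, -0.3]
finger_gap: 0.012
```

>>> servo_tool --pt "0.0005 0.0008 0 0 0 0" --pt "0.0011 0.0017 0 0 0 0" --pt "0.0016 0.0025 0 0 0 0" --pt "0.0022 0.0034 0 0 0 0" --pt "0.0022 0.0034 0 0 0 0" --pt "0.0022 0.0034 0 0 0 0"

```text
time_s: 10.35
ee_pos: [0.5122, -0.2136, 0.0448]
ee_rot: [3.142, -0.0, 0.999]
contact_force: [-0.1, -0.6, -1.7]
finger_gap: 0.0123
```

>>> servo_tool --pt "0.0005 0.0008 0 0 0 0" --pt "0.0011 0.0017 0 0 0 0" --pt "0.0011 0.0017 0 0 0 0" --pt "0.0011 0.0017 0 0 0 0"

```text
time_s: 10.75
ee_pos: [0.513, -0.212, 0.0447]
ee_rot: [-3.141, 0.0, 0.999]
contact_force: [-3.7, -2.7, -0.8]
finger_gap: 0.0115
```

>>> servo_tool --pt "0.0005 0.0008 0 0 0 0" --pt "0.0011 0.0017 0 0 0 0" --pt "0.0011 0.0017 0 0 0 0" --pt "0.0011 0.0017 0 0 0 0"

```text
time_s: 11.15
ee_pos: [0.5132, -0.2118, 0.0449]
ee_rot: [-3.141, 0.003, 0.999]
contact_force: [-10.3, -11.4, 1.3]
finger_gap: 0.0121
```

>>> servo_tool --pt "0.0005 0.0008 0 0 0 0" --pt "0.0011 0.0017 0 0 0 0" --pt "0.0011 0.0017 0 0 0 0" --pt "0.0011 0.0017 0 0 0 0"

```text
time_s: 11.55
ee_pos: [0.5141, -0.2104, 0.0449]
ee_rot: [-3.141, 0.004, 0.999]
contact_force: [-12.2, -13.9, 2.6]
finger_gap: 0.0119
```

```bash
python3 - <<'E'
from fit import *
o=bot.observe();t,h=np.load("q.npy");R=np.array([[np.cos(h[2]),np.sin(h[2])],[-np.sin(h[2]),np.cos(h[2])]])
print(o["ee_pos"],o["ee_rot"],"F_h",R@o["contact_force"][:2],o["contact_force"][2],o["torque"],"plate_h",R@(o["ee_pos"][:2]-h[:2]))
E
```

```text
[ 0.5141 -0.2104  0.0449] [-3.1408  0.0039  0.9992] F_h [ -2.7369 -18.2758] 2.6125555815644477 [-2.1617  2.0364 -0.0478] plate_h [ 0.0008 -0.0853]
```

Resistance rises to 18 N along the housing's y with the plate at y_h = −85 mm (expected −86), so the tray is home. I'll release and go up.

>>> servo_tool --pt "0 0 0 0 0 0" --pt "0 0 0 0 0 0" --pt "0 0 0 0 0 0" --pt "0 0 0 0 0 0" --pt "0 0 0.01 0 0 0" --pt "0 0 0.03 0 0 0" --pt "0 0 0.06 0 0 0" --pt "0 0 0.1 0 0 0" --pt "0 0 0.15 0 0 0" --pt "0 0 0.2 0 0 0" --pt "0 0 0.2 0 0 0" --grip 0.5

```text
time_s: 12.65
ee_pos: [0.517, -0.2092, 0.2522]
ee_rot: [3.128, 0.0, 1.0]
contact_force: [1.1, -0.0, -0.6]
finger_gap: 0.0443
```

```bash
python3 - <<'E'
from fit import *
p=bot.read_camera("top");s=bot.read_camera("scene");o=bot.observe();print(o["ee_pos"],o["ee_rot"],o["contact_force"],o["joints"])
t,h=np.load("q.npy")
H=[h[0]+.004*-np.sin(h[2]),h[1]+.004*np.cos(h[2]),h[2]]
f=s["frame"][:,:,::-1].copy();draw(f,s,H,PL,(0,0,255));draw(f,s,H,[[0,-.104,.0]],(0,255,0));draw(f,s,h,GR,(255,0,255))
g=p["frame"][:,:,::-1].copy();draw(g,p,h,[[-.094,.015,.0695],[-.094,-.015,.0695],[-.078,.015,.0695],[-.078,-.015,.0695]],(0,0,255))
cv2.imwrite("pics/home.png",np.hstack([cv2.resize(f[225:345,260:380],(400,400)),cv2.resize(g[230:330,290:390],(400,400))]))
E
```

```text
[ 0.5154 -0.2083  0.2459] [ 3.1392 -0.      0.9993] [-0.779  -0.458   0.1786] [-0.5971  0.3928  1.2892  0.0001  1.4572 -0.0256]
```

View pics/home.png

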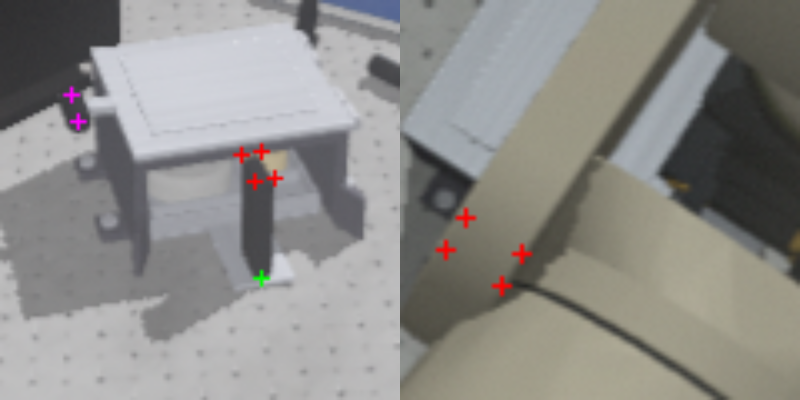

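The tray plate sits where the home pose predicts, and the case and knob are visible inside. The modelled grip matches the rod at (75,112) in the left crop. Next I'll yaw by 90° at height and then move to the cover grip.

>>> servo_tool --pt "0 0 0.02 0 0 18" --pt "0 0 0.02 0 0 18" --pt "0 0 0.02 0 0 18" --pt "0 0 0.02 0 0 18" --pt "0 0 0.02 0 0 18" --pt "0 0 0.02 0 0 18" --pt "0 0 0.02 0 0 18" --pt "0 0 0.02 0 0 18" --pt "0 0 0.02 0 0 18" --pt "0 0 0.02 0 0 18" --pt "0 0 0.02 0 0 18" --pt "0 0 0.02 0 0 18" --grip 0.7

```text
time_s: 13.95
ee_pos: [0.515, -0.2082, 0.2632]
ee_rot: [3.141, -0.003, 2.57]
contact_force: [0.2, 0.9, -0.4]
finger_gap: 0.0614
```

>>> servo_tool --pt "-0.008 0.03 -0.02 0.5 0.8 0" --pt "-0.016 0.06 -0.04 1.0 1.6 0" --pt "-0.024 0.09 -0.06 1.6 2.5 0" --pt "-0.03 0.118 -0.08 2.16 3.36 0" --pt "-0.03 0.118 -0.08 2.16 3.36 0" --pt "-0.03 0.118 -0.08 2.16 3.36 0" --pt "-0.03 0.118 -0.08 2.16 3.36 0"

```text
time_s: 14.65
ee_pos: [0.4858, -0.0915, 0.1855]
ee_rot: [-3.141, -0.346, 2.568]
contact_force: [-0.8, -0.4, -0.4]
finger_gap: 0.0617
```

```bash
cat > st.py <<'E'
from fit import *
from scipy.spatial.transform import Rotation as Ro
def st():
    o=bot.observe();t,h=np.load("q.npy");R=np.array([[np.cos(h[2]),np.sin(h[2])],[-np.sin(h[2]),np.cos(h[2])]])
    M=Ro.from_euler("xyz",o["ee_rot"]).as_matrix();B=np.eye(3);B[:2,:2]=R
    A=B@M; g=o["ee_pos"]-.008*M[:,2]
    print("t",o["time_s"],"tcp",o["ee_pos"],"grasp_h",R@(g[:2]-h[:2]),g[2],"\ntoolz_h",A[:,2],"tooly_h",A[:,1],"tilt",np.degrees(np.arctan2(-A[0,2],-A[2,2])))
    print("F_h",R@o["contact_force"][:2],o["contact_force"][2],"gap",o["finger_gap"],"q",o["joints"])
    gh=R@(g[:2]-h[:2]);print("cover angle est deg",np.degrees(np.arctan2(g[2]-.066,.068-gh[0]))-1.3,"radius",np.hypot(g[2]-.066,.068-gh[0]))
E
python3 -c "
from st import *;st();s=bot.read_camera('scene');save(s,'hg.png',(230,180,400,310),4)"
```

```text
t 14.65 tcp [ 0.4858 -0.0915  0.1855] grasp_h [-0.0846 -0.0005] 0.19298014227923768 
toolz_h [-0.3388  0.     -0.9408] tooly_h [ 0.0011  1.     -0.0004] tilt 19.805606666284167
F_h [-0.4707 -0.8124] -0.4171705782626929 gap 0.06170629858666249 q [-0.4472  0.4821  1.3675  0.0423  1.6351 -1.4494]
cover angle est deg 38.45662347883346 radius 0.19855294327032336
```

View pics/hg.png

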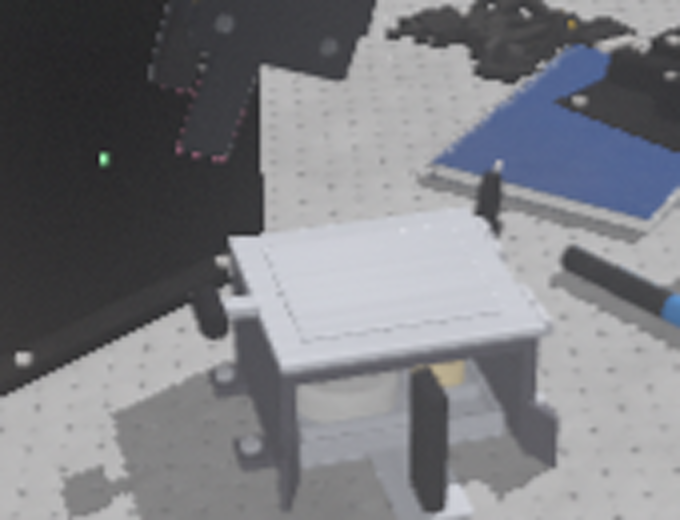

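The gripper is above the rod at (210,315) in the crop and clear of the screen. Descending.

>>> servo_tool --pt "0 0 -0.03 0 0 0" --pt "-0.001 0.0005 -0.06 0 0 0" --pt "-0.001 0.001 -0.085 0 0 0" --pt "-0.001 0.001 -0.1 0 0 0" --pt "-0.001 0.001 -0.11 0 0 0" --pt "-0.001 0.001 -0.118 0 0 0" --pt "-0.001 0.001 -0.123 0 0 0" --pt "-0.001 0.001 -0.123 0 0 0" --pt "-0.001 0.001 -0.123 0 0 0"

```text
time_s: 15.6
ee_pos: [0.4847, -0.0897, 0.0622]
ee_rot: [-3.142, -0.348, 2.57]
contact_force: [0.6, 0.2, 0.1]
finger_gap: 0.0619
```

>>> servo_tool --pt "0 0 0 0 0 0" --pt "0 0 0 0 0 0" --pt "0 0 0 0 0 0" --pt "0 0 0 0 0 0" --pt "0 0 0 0 0 0" --pt "0 0 0 0 0 0" --pt "0 0 0 0 0 0" --pt "0 0 0 0 0 0" --grip 0.2 --grip_force 25

```text
time_s: 16.4
ee_pos: [0.483, -0.0916, 0.0618]
ee_rot: [-3.136, -0.349, 2.569]
contact_force: [-9.6, -13.7, 1.6]
finger_gap: 0.0294
```

```bash
python3 -c "
from st import *;st()"
```

```text
t 16.4 tcp [ 0.483  -0.0916  0.0618] grasp_h [-0.0868 -0.0021] 0.0693111228156904 
toolz_h [-0.3424 -0.0054 -0.9395] tooly_h [-0.0012  1.     -0.0053] tilt 20.02247806459266
F_h [ -0.6729 -16.6696] 1.596699863101697 gap 0.029373478205205673 q [-0.4474  0.6328  1.5112  0.0381  1.3453 -1.4616]
cover angle est deg -0.07485713633420787 radius 0.154861792919433
```

Grasped, with a gap of 29.4 mm against the 30 mm rod. I'll relieve the 2 mm side offset and compute the arc.

>>> servo_tool --pt "-0.0007 -0.001 0 0 0 0" --pt "-0.0013 -0.002 0 0 0 0" --pt "-0.0013 -0.002 0 0 0 0"

```text
time_s: 16.7
ee_pos: [0.4829, -0.0918, 0.0618]
ee_rot: [-3.141, -0.349, 2.57]
contact_force: [-2.3, -2.5, 1.3]
finger_gap: 0.0292
```

```bash
python3 - <<'E'
from st import *
st();t,h=np.load("q.npy")
def pos(a):
    a=np.radians(a);T_=np.radians(20)+.4*a
    return np.array([-.154*np.cos(a)+.0035*np.sin(a)-.008*np.sin(T_),.154*np.sin(a)+.0035*np.cos(a)-.008*np.cos(T_)])
for A in(0,25,50):
  print("from",A)
  for a in np.arange(A+2.5,A+26,2.5):
    d=pos(a)-pos(A);k=.4*(a-A)/5
    print(a,np.round([d[0]*np.cos(h[2]),d[0]*np.sin(h[2]),d[1],-k*np.sin(h[2]),k*np.cos(h[2]),0],4).tolist())
  if A==25:break
E
```

```text
t 16.7 tcp [ 0.4829 -0.0918  0.0618] grasp_h [-0.0869 -0.0024] 0.0693241817494274 
toolz_h [-0.3417 -0.001  -0.9398] tooly_h [-0.0004  1.     -0.0009] tilt 19.978237214783775
F_h [-0.5549 -3.3296] 1.3291724289424045 gap 0.02915566049487658 q [-0.4497  0.6319  1.5129  0.0418  1.3433 -1.4654]
cover angle est deg -0.07026653207107403 radius 0.15489226991727578
from 0
2.5 [0.0001, -0.0001, 0.0068, 0.1083, 0.1682, 0.0]
5.0 [0.0005, -0.0003, 0.0135, 0.2165, 0.3363, 0.0]
7.5 [0.0012, -0.0007, 0.0202, 0.3248, 0.5045, 0.0]
10.0 [0.002, -0.0013, 0.0269, 0.433, 0.6727, 0.0]
12.5 [0.0032, -0.002, 0.0335, 0.5413, 0.8408, 0.0]
15.0 [0.0045, -0.0029, 0.0401, 0.6496, 1.009, 0.0]
17.5 [0.0061, -0.0039, 0.0465, 0.7578, 1.1772, 0.0]
20.0 [0.008, -0.0051, 0.0529, 0.8661, 1.3453, 0.0]
22.5 [0.01, -0.0065, 0.0592, 0.9743, 1.5135, 0.0]
25.0 [0.0123, -0.0079, 0.0653, 1.0826, 1.6817, 0.0]
from 25
27.5 [0.0025, -0.0016, 0.006, 0.1083, 0.1682, 0.0]
30.0 [0.0052, -0.0034, 0.0119, 0.2165, 0.3363, 0.0]
32.5 [0.0082, -0.0053, 0.0177, 0.3248, 0.5045, 0.0]
35.0 [0.0113, -0.0073, 0.0232, 0.433, 0.6727, 0.0]
37.5 [0.0147, -0.0094, 0.0286, 0.5413, 0.8408, 0.0]
40.0 [0.0182, -0.0117, 0.0339, 0.6496, 1.009, 0.0]
42.5 [0.0219, -0.0141, 0.0389, 0.7578, 1.1772, 0.0]
45.0 [0.0259, -0.0166, 0.0437, 0.8661, 1.3453, 0.0]
47.5 [0.0299, -0.0193, 0.0484, 0.9743, 1.5135, 0.0]
50.0 [0.0342, -0.022, 0.0528, 1.0826, 1.6817, 0.0]
```

>>> servo_tool --pt "0 0 0.0025 0.04 0.06 0" --pt "0.0001 -0.0001 0.0068 0.108 0.168 0" --pt "0.0005 -0.0003 0.0135 0.217 0.336 0" --pt "0.0012 -0.0007 0.0202 0.325 0.505 0" --pt "0.002 -0.0013 0.0269 0.433 0.673 0" --pt "0.0032 -0.002 0.0335 0.541 0.841 0" --pt "0.0045 -0.0029 0.0401 0.65 1.009 0" --pt "0.0061 -0.0039 0.0465 0.758 1.177 0" --pt "0.008 -0.0051 0.0529 0.866 1.345 0" --pt "0.01 -0.0065 0.0592 0.974 1.514 0" --pt "0.0123 -0.0079 0.0653 1.083 1.682 0" --pt "0.0123 -0.0079 0.0653 1.083 1.682 0"

```text
time_s: 17.9
ee_pos: [0.4947, -0.0994, 0.1276]
ee_rot: [-3.14, -0.527, 2.569]
contact_force: [-7.0, -3.4, 0.4]
finger_gap: 0.0291
```

```bash
python3 -c "
from st import *;st()
s=bot.read_camera('scene');save(s,'mid.png',(230,150,400,310),4)"
```

```text
t 17.9 tcp [ 0.4947 -0.0994  0.1276] grasp_h [-0.0715 -0.0024] 0.1345497751525965 
toolz_h [-0.5028 -0.0012 -0.8644] tooly_h [-0.0005  1.     -0.0012] tilt 30.188642361055567
F_h [-4.0671 -6.6038] 0.430069091725979 gap 0.02911559564206454 q [-0.4602  0.6389  1.3162  0.0554  1.7106 -1.4661]
cover angle est deg 24.861991579747848 radius 0.1554732060244774
```

View pics/mid.png

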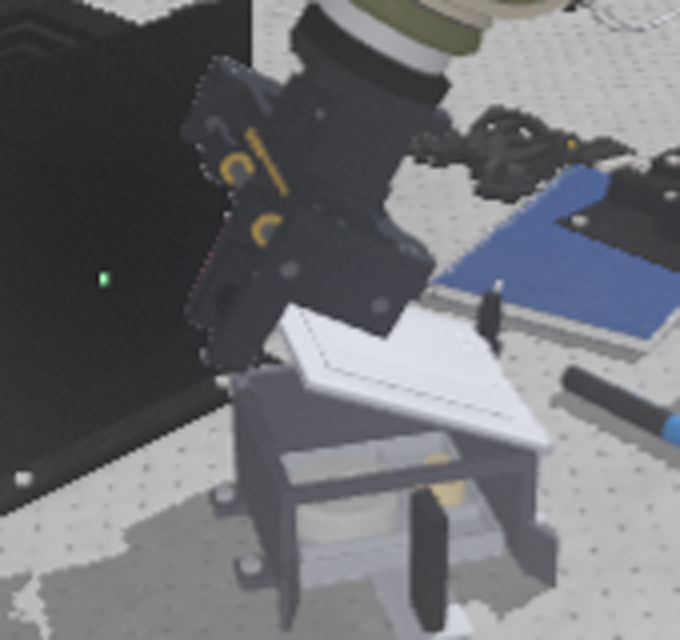

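The cover is up at about 25°. The tray is inside against the far wall, with both loads in their pockets. Force is low, so I'll continue to 50°.

>>> servo_tool --pt "0.0025 -0.0016 0.006 0.108 0.168 0" --pt "0.0052 -0.0034 0.0119 0.217 0.336 0" --pt "0.0082 -0.0053 0.0177 0.325 0.505 0" --pt "0.0113 -0.0073 0.0232 0.433 0.673 0" --pt "0.0147 -0.0094 0.0286 0.541 0.841 0" --pt "0.0182 -0.0117 0.0339 0.65 1.009 0" --pt "0.0219 -0.0141 0.0389 0.758 1.177 0" --pt "0.0259 -0.0166 0.0437 0.866 1.345 0" --pt "0.0299 -0.0193 0.0484 0.974 1.514 0" --pt "0.0342 -0.022 0.0528 1.083 1.682 0" --pt "0.0342 -0.022 0.0528 1.083 1.682 0" --pt "0.0342 -0.022 0.0528 1.083 1.682 0"

```text
time_s: 19.15
ee_pos: [0.5286, -0.1213, 0.1808]
ee_rot: [-3.14, -0.702, 2.569]
contact_force: [-8.8, -3.0, 4.3]
finger_gap: 0.0292
```

```bash
python3 - <<'E'
from st import *
st();s=bot.read_camera('scene');t,h=np.load("q.npy")
f=s["frame"][:,:,::-1].copy()
for a,c in((45,(255,0,0)),(50,(0,0,255)),(55,(0,255,0))):
    r=np.radians(a)
    P=[[.068-.130*np.cos(r)+.005*np.sin(r),y,.066+.130*np.sin(r)+.005*np.cos(r)] for y in(-.062,)]
    draw(f,s,h,P,c)
cv2.imwrite("pics/end.png",cv2.resize(f[150:310,230:400],None,fx=4,fy=4))
E
```

```text
t 19.15 tcp [ 0.5286 -0.1213  0.1808] grasp_h [-0.03   -0.0025] 0.1869173757961553 
toolz_h [-0.6457 -0.0012 -0.7636] tooly_h [-0.0004  1.     -0.0013] tilt 40.21470867027436
F_h [-5.7825 -7.2345] 4.318154347653417 gap 0.029211867849907557 q [-0.4725  0.7233  1.0435  0.0718  2.0732 -1.4596]
cover angle est deg 49.66681805920607 radius 0.15566461867979803
```

View pics/end.png

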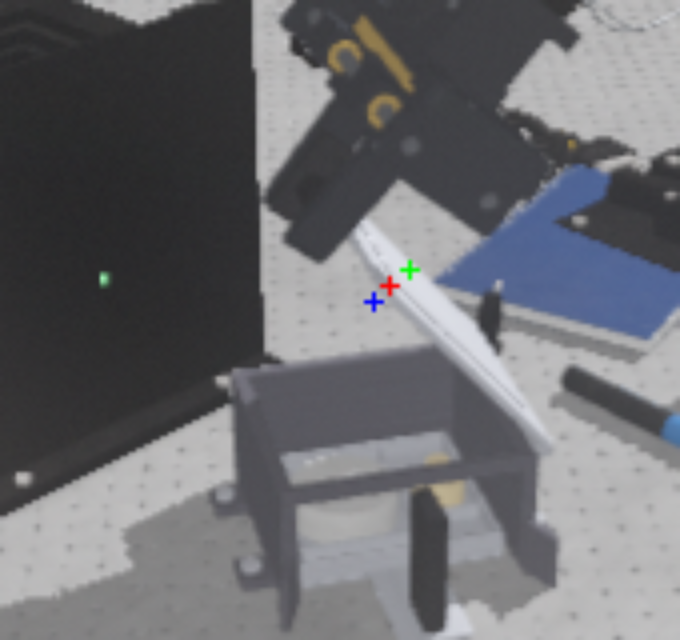

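>>> servo_tool --pt "0 0 0 0 0 0" --pt "0 0 0 0 0 0" --pt "0 0 0 0 0 0" --pt "0 0 0 0 0 0" --pt "0 0 0 0 0 0"

```text
time_s: 19.7
ee_pos: [0.5285, -0.1213, 0.1807]
ee_rot: [-3.14, -0.702, 2.569]
contact_force: [-9.0, -2.9, 5.0]
finger_gap: 0.0294
```

```bash
python3 -c "
from st import *;st();print(bot.close_job())"
```

```text
t 19.7 tcp [ 0.5285 -0.1213  0.1807] grasp_h [-0.0301 -0.0025] 0.18685997193693762 
toolz_h [-0.6455 -0.0013 -0.7638] tooly_h [-0.0004  1.     -0.0013] tilt 40.20210843018656
F_h [-5.9902 -7.3302] 5.009818964983604 gap 0.029391945650482667 q [-0.4725  0.7232  1.0439  0.0717  2.0728 -1.4596]
cover angle est deg 49.63526108989024 radius 0.15566025049195958
the job is handed in; nothing more can be done
None
```

The tray is fully home in the housing and the cover is held open at about 50°. I handed the job in at 19.7 s with the gripper still holding the cover's grip.

- **Tray:** I slid it by its plate through the slot until the stop wall pushed back with about 18 N. The plate was then at y ≈ −85 mm in the housing's axes, against −86 expected. The last picture shows the lens case and the knob still in place in the tray.
- **Cover:** the grip position gives 49.6° and stayed steady over the last half second. The slope of the cover edge in the last picture also agrees with 50°. The front corner I picked by eye lay about 4 camera pixels beyond the modelled one, along the same line.
- **Forces and gap:** the final force on the tool was about 11 N. The finger gap was 29.4 mm on the 30 mm rod.
- **Other things:** no move was aimed at or passed close to the bottle, marker or screen, but I did not check their positions again at the end.

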